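# Raise the presser arm and push the embossing block home

## Task

With the fingertips, push the embossing press's counterweighted arm up past its balance point so that it stays raised by itself, then push the wooden-topped embossing block along its channel until it is fully home against the back stop. Only push: do not grip the arm's crossbar or the block, do not lift or tip the block, leave the tools, jar and spool lying about where they are, and finish with the arm still up.

Things in the scene. Friction and masses are not known exactly. Their poses are not given: they have to be found in the camera images.
- press: Fixed press: grey base plate 300 x 160 x 20 mm. Origin: centre of its underside, on the table; x along the channel from the open mouth (robot's side) to the hinge, z up. The bed (plate top, z = 20 mm) has two rails 14 mm high forming a channel 90 mm wide, centred on y = 0, from x = -150 mm to the back stop. The arm's hinge lies at x = 130, z = 125 mm, along y, between two 150 mm tall posts.
- stop (a point): Middle of the back stop's face at bed height: x = 45, y = 0, z = 20 mm of the press; axes as the press. The stop stands 30 mm above the bed and is 90 mm wide; the block is home when its far face touches it.
- presser (a joint): Angle of the steel arm, rad: 0 level from the hinge to the mouth (its rest, where it starts), growing as the free end rises, stop at 1.25. Owing to a counterweight drum (54 mm) over the hinge it falls back to 0 below about 0.6 rad and swings on to 1.25 by itself and stays beyond. Raising takes under 6 N at the crossbar. Beam 24 x 14 mm.
- crossbar (a point): Middle of the round crossbar at the arm's free end, 210 mm from the hinge: 16 mm diameter, 110 mm long, along the press's y; 125 mm above the table with the arm level. To be pushed up from below. Its axes turn with the arm and equal the press's when level.
- foot (a point): Centre of the underside of the presser foot (40 mm along x, 70 mm wide) that hangs under the arm, 120 mm from the hinge. With the arm level it is 30 mm above the bed and bars the 45 mm tall block's way.
- block: Loose embossing block, 70 (x) x 80 (y) x 45 mm, brass sole, pale wooden top, 0.3 to 0.65 kg. Origin: centre of its underside; axes as the press within 0.05 rad. It starts flat on the bed near the channel's mouth, on the robot's side of the presser foot, partly under the crossbar. Fully home, its origin is at x = +10 mm of the press.
- maul: Bystander, leave alone: standing maul: white 76 mm head down, dark wooden handle up, 193 mm tall. Origin at its underside.
- small_maul: Bystander, leave alone: smaller standing maul, 177 mm tall. Origin at its underside.
- jar: Bystander, leave alone: closed jar, 66 mm wide, 75 mm tall. Origin at its underside.
- punch: Bystander, leave alone: hole punch lying flat, 130 mm long, 16 mm thick. Origin at its underside.
- round_knife: Bystander, leave alone: half-moon leather knife lying flat, wooden handle, about 205 mm long, 32 mm high. Origin at its underside.
- awl: Bystander, leave alone: wood-handled awl lying flat, 150 mm long. Origin at its underside.
- spool: Bystander, leave alone: empty wooden spool, 60 mm wide, 67 mm tall. Origin at its underside.
Things that resemble listed ones, but are neither listed nor needed, are in the scene too. What is shaped like the block but blue or green is not meant.

How it is judged:
By the outcome, as a careful person would: the job done as asked, in the order asked, and still so for the second after the job is handed in, with the robot touching nothing.
It also fails if it takes over 53 s, if anything falls off the work surface, if the arm or the gripper's body presses on something with over 40 N, if the wrist force passes 120 N, or if a joint passes its speed limit or range.

## Robot

A 6-joint arm with a two-finger parallel gripper is mounted at the origin on the work surface. World frame = base frame: x ahead of the robot, y to its left, z up, the work surface at z = 0. Lengths are in m, angles in rad, forces in N, time in s.
With the tool pointing down it reaches from about 0.35 to 0.775 m from the base axis. Payload 5.5 kg.
Tool frame: the origin (TCP) lies where the fingers leave the gripper's body, on its centre line; the fingertips stand 73 mm ahead of it and the grasp point (between the pads) lies 54 mm ahead of it; y points along the fingers, x is the direction in which the jaws open and shut, and the axes are right-handed (so a half turn about y gives the same grasp; the last joint's range is limited). The gripper opens to 85 mm and grips with 20 to 120 N. Pads are 22 mm wide; open, the fingers measure 114 mm over their backs; the gripper's body (76 mm by 85 mm) begins 54 mm behind the grasp point. The pads swing forward as they close: fully open they stand 13 mm farther back than shut.
Start: joints at [0.991, 0.313, 0.046, 1.304, 0, 1.431], TCP at [0.245, 0.52, 0.304] pointing down, gripper open.
Joint ranges: [-2.76, 2.76], [-0.86, 1.69], [-1.03, 1.26], [-2.2, 2.34], [-1.47, 1.5], [-3.14, 3.14]. Speed limits (rad/s): [2.57, 2.57, 3.14, 3.14, 3.14, 3.14].

## Interface

Orientations are given as a unit quaternion [x, y, z, w].
In Python, from cell import arm, imaging, finder gives the robot as it stands. The module is installed in compiled form; this text tells all that it offers.
- The arm moves only by the tool play_rows, never from a script. Its argument "plan" is a list of rows, each a list of 7 numbers: the shift along the tool's x, y, z in mm, then the turn, a rotation vector about the tool's x, y, z in degrees, then the finger opening in mm, from 0 to 85.4. In form: [[tx, ty, tz, rx, ry, rz, fingers], ...]. A call has 1 to 5 rows; each row shifts and turns the commanded pose from where the row before left it, along the tool's axes as they then stand; what a row does not reach is not made up. A row lasts 1/10 s, in which the tool goes at most 50 mm and 8.59 degrees, less where a joint would pass 70% of its speed; a pose out of reach is approached as far as the arm can. A call with a gripper value outside its range is refused whole. The fingers move at their own pace and stop on an object; the grip force is fixed at half the most. Time passes only in rows, so rows that do not move let the fingers close. It gives the time, the measured TCP pose, the force and the opening at its end, in the units of the state.
- arm.sense(): the state, without advancing time (a new reading comes with each control period).
- imaging.grab_frame(name): name is "scene" or "side" or "wrist"; returns the picture (384x512x3 uint8, red, green, blue); there is no depth.
- imaging.camera_model(name): a dict with "mtx" (3x3 intrinsics, pixels), "rvec" (rotation vector, rad) and "tvec" (3), from world to camera coordinates, as OpenCV has them. Camera axes: x right, y down, z forward; pixel columns grow to the right and rows downward; lengths in m; the calibration is good to about 2 mm. A picture is of the moment at which its call begins: read the wrist's pose just before it. camera_model takes no time and is no camera call; for the wrist camera it gives the pose at the moment of the call.
- arm.job_done(): hands the job in, once; it reports no verdict.
Trained networks look in the newest picture that a camera, given by its name, has taken for a name from the list of things; names that differ only in an ending like _2 or _b are one class to them, and where a whole thing is asked for, a point or a joint stands for the part that bears it (a point fixed in the world has none). Each returns a list of dicts, best first, with "confidence" (0 to 1); they miss things now and then, are a little off and sometimes report something else, mostly with a low value. They report only what shows in the picture. A call takes as long as a camera call. They do not tell look-alikes from the thing itself.
- finder.trace(camera, name): "region" (384x512 bool, what is visible of it) and "extent" ([left, top, right, bottom] in pixels, round what is visible of it).
The state is a dict: "time_s": time; "q": joint angles; "joint_velocities": joint speeds; "effort": joint torques, N m; "tcp_pos": TCP position; "ee_rot": TCP orientation; "force": force on the tool from outside, world axes, zero at the start; "moment": the same for the moment, N m; "gripper_width": finger opening in m.
Only numpy, scipy, OpenCV 4.12 (cv2) and the standard library are available. Lean on these libraries where they do the work, as an engineer would, in place of code of your own. Each camera call takes 0.05 s, during which the arm holds its last target. There are 200 camera calls.

## Working session

There is one attempt and no reset: what is moved stays moved. The work goes in short steps, Python scripts to look and compute and a tool call to move; the robot and the scene stay as the last step left them, time stands still between calls to the robot, and variables do not carry over. Pictures are saved under pics/ and viewed, about 8 in all and at most 12, crops included, and the job is handed in when it is done.

Besides the shell and the picture viewer there is one more tool, called after "Emit:" as name(argument=value, ...) on one line, values as JSON. play_rows: Moves the arm, as the interface text tells. Its arguments: {"type":"object","properties":{"plan":{"type":"array"}},"required":["plan"]}

```bash
mkdir -p pics; cat > h.py <<'E'
import numpy as np, cv2
from cell import arm, imaging, finder
from scipy.spatial.transform import Rotation as R
def cam(n):
    m=imaging.camera_model(n); return [np.array(m[k],float) for k in("mtx","rvec","tvec")]
def proj(n,P):
    K,r,t=cam(n); return cv2.projectPoints(np.array(P,float).reshape(-1,3),r,t,K,None)[0].reshape(-1,2)
def unproj(n,uv,z):
    K,r,t=cam(n); Rm=cv2.Rodrigues(r)[0]; t=t.ravel(); c=-Rm.T@t
    d=Rm.T@np.linalg.inv(K)@np.array([uv[0],uv[1],1.]); return c+d*(z-c[2])/d[2]
def save(n,im): cv2.imwrite("pics/"+n+".png",im[:,:,::-1])
E
python3 - <<'E'
from h import *
a=imaging.grab_frame("scene"); b=imaging.grab_frame("side")
save("scene0",cv2.resize(a,(800,600))); save("side0",cv2.resize(b,(800,600)))
for n in("scene","side"):
  for k in("press","block","crossbar","foot"):
    for d in finder.trace(n,k)[:3]:
      ys,xs=np.nonzero(d["region"]); print(n,k,round(d["confidence"],2),d["extent"],xs.mean().round(),ys.mean().round())
  K,r,t=cam(n); Rm=cv2.Rodrigues(r)[0]; print(n,(-Rm.T@t.ravel()).round(3))
s=arm.sense();print(s)
E
```

```text
scene block 0.95 [269.9, 201.5, 297.6, 227.6] 286.0 215.0
scene block 0.85 [301.4, 180.6, 331.9, 202.8] 315.0 190.0
scene block 0.84 [283.4, 272.5, 320.3, 312.3] 302.0 293.0
scene crossbar 0.73 [233.2, 192.1, 300.0, 246.2] 259.0 224.0
scene foot 0.94 [232.3, 192.2, 296.0, 246.8] 261.0 222.0
scene foot 0.15 [171.5, 121.6, 186.6, 162.3] 178.0 147.0
scene [1.427 0.605 1.   ]
side press 0.61 [199.3, 81.8, 306.2, 216.2] 261.0 153.0
side press 0.23 [187.1, 150.1, 216.4, 175.1] 201.0 164.0
side block 0.71 [193.0, 233.3, 220.4, 267.8] 206.0 250.0
side block 0.7 [146.6, 194.9, 181.0, 222.2] 164.0 208.0
side block 0.63 [237.3, 99.4, 264.1, 123.0] 250.0 112.0
side crossbar 0.97 [217.0, 79.1, 307.0, 168.2] 265.0 129.0
side foot 0.55 [215.3, 80.7, 305.8, 168.9] 265.0 129.0
side [ 0.167 -0.546  0.986]
{'time_s': 0.5, 'q': array([9.91423808e-01, 3.13217634e-01, 4.60848443e-02, 1.30360563e+00,
       2.30462676e-05, 1.43119707e+00]), 'joint_velocities': array([-0.00054459, -0.00136193,  0.00065941, -0.00084382,  0.0016562 ,
       -0.00115069]), 'effort': array([-1.50043357e-03, -4.79994857e+01,  2.98537570e+01,  1.96840090e-03,
       -1.68387564e-04,  3.52508977e-06]), 'tcp_pos': array([0.24481591, 0.52030921, 0.30390693]), 'ee_rot': array([-0.5970047 , -0.37891688,  0.37888632,  0.59703646]), 'force': array([-0.2585421 , -0.70965156, -0.14493417]), 'moment': array([ 0.00627879, -0.0086306 ,  0.00919368]), 'gripper_width': 0.08546482507594855}
```

View pics/scene0.png

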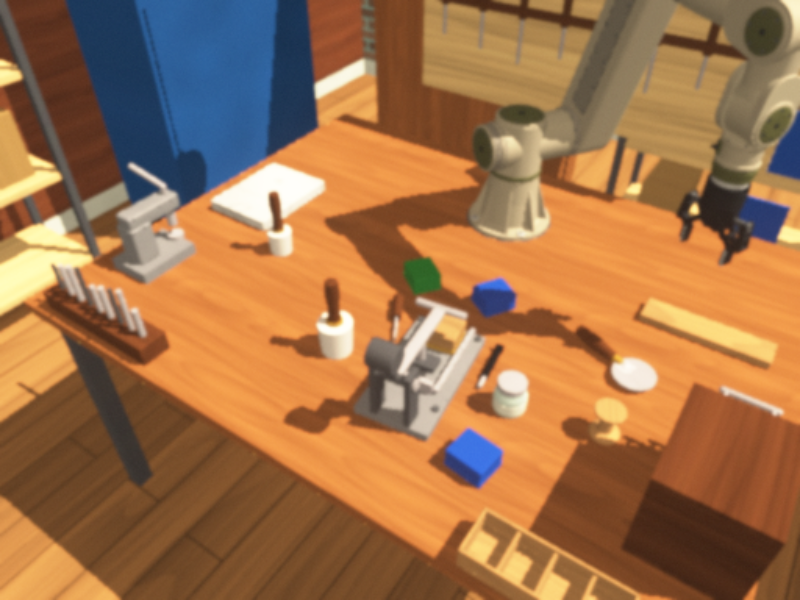

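View pics/side0.png

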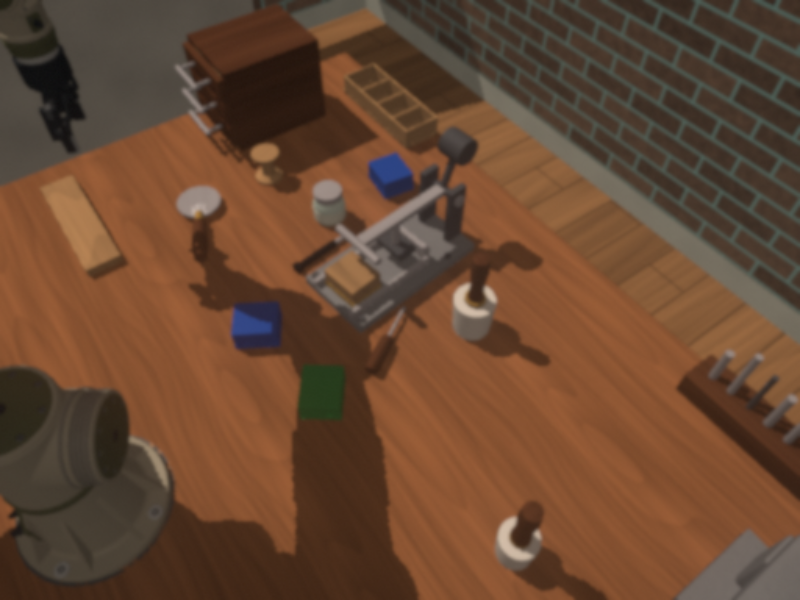

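The scene view shows the press at about (420,365) with the pale-topped block at (450,330). The side view shows the block at (350,275) and the crossbar at (358,243). Look-alikes:
- Blue blocks: scene (494,296) and (473,457).
- Green block: scene (422,274).
- A different press: scene (150,235).

The block I want is the wooden-topped one in the grey press. I'll check it in a close crop.

```bash
python3 - <<'E'
from h import *
a=cv2.imread("pics/scene0.png"); b=cv2.imread("pics/side0.png")
A=imaging.grab_frame("scene")[185:282,222:319]; B=imaging.grab_frame("side")[78:214,192:312]
A=cv2.resize(A,None,fx=4,fy=4,interpolation=cv2.INTER_CUBIC); B=cv2.resize(B,None,fx=3.3,fy=4,interpolation=cv2.INTER_CUBIC)
c=np.zeros((560,800,3),np.uint8); c[:A.shape[0],:A.shape[1]]=A; c[:B.shape[0],400:400+B.shape[1]]=B[:560]
print(A.shape,B.shape); save("crop1",c)
E
```

```text
(388, 388, 3) (544, 396, 3)
```

View pics/crop1.png

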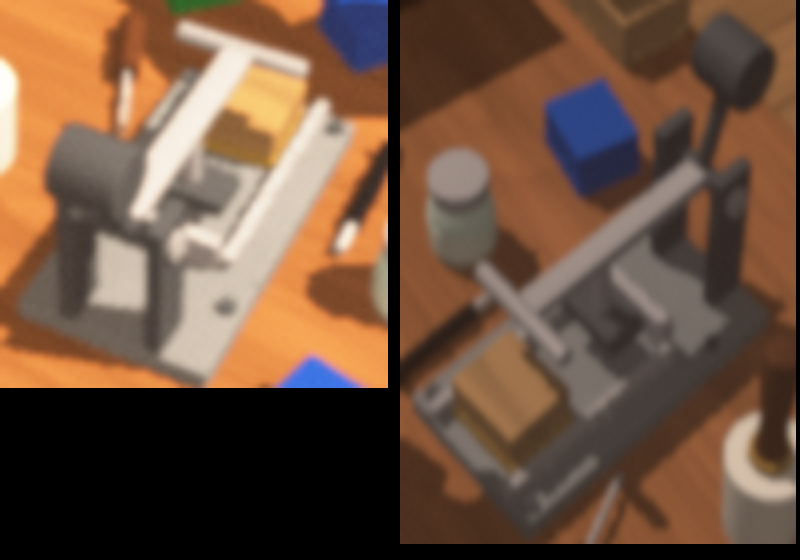

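```bash
cat > fit.py <<'E'
from h import *
from scipy.optimize import least_squares
S=lambda x,y:(x/4+222,y/4+185); D=lambda x,y:((x-400)/3.3+192,y/4+78)
obs=[("scene",S(180,28),(-80,-55,125)),("scene",S(308,68),(-80,55,125)),("scene",S(352,125),(-150,80,20)),("scene",S(208,380),(150,80,15)),("scene",S(18,306),(150,-80,15)),
("side",D(530,538),(-150,-80,15)),("side",D(415,393),(-150,80,20)),("side",D(775,316),(150,-80,15)),("side",D(482,268),(-80,55,125)),("side",D(562,355),(-80,-55,125))]
def W(p,P): c,s=np.cos(p[2]),np.sin(p[2]); P=np.array(P)/1000; return np.array([p[0]+c*P[0]-s*P[1],p[1]+s*P[0]+c*P[1],P[2]])
f=lambda p:np.concatenate([proj(n,W(p,P))[0]-uv for n,uv,P in obs])
r=least_squares(f,[.6,.1,0],loss="soft_l1"); print(r.x.round(4)); print(r.fun.reshape(-1,2).round(1))
np.save("press.npy",r.x)
c,s=np.cos(r.x[2]),np.sin(r.x[2])
for uv in [D(512,441),D(455,385),D(500,332),D(567,400)]:
    q=unproj("side",uv,.065)-W(r.x,(0,0,0)); print("block top",(1000*np.array([c*q[0]+s*q[1],-s*q[0]+c*q[1]])).round())
print(W(r.x,(-80,0,125)),W(r.x,(-150,0,0)))
E
python3 fit.py
```

```text
[0.6377 0.1255 0.1272]
[[-0.6  0.5]
 [-1.2  0.7]
 [ 0.5 -0.8]
 [-0.6  0.1]
 [-0.5 -0.4]
 [-0.7 -2.1]
 [-1.2  0.4]
 [-1.9 -0.9]
 [-0.4  0.2]
 [ 1.5  0.4]]
block top [-132.  -42.]
block top [-135.   29.]
block top [-75.  41.]
block top [-74. -47.]
[0.55838983 0.11537993 0.125     ] [0.48895565 0.10649759 0.        ]
```

```bash
cat > plan.py <<'E'
from h import *
import sys
# usage: plan.py x y z (press mm, TIP position) phi_deg(from vertical) nrows finger
p=np.load("press.npy"); cz=R.from_euler("z",p[2]).as_matrix()
def status():
    s=arm.sense(); Rm=R.from_quat(s["ee_rot"]).as_matrix(); t=s["tcp_pos"]+.073*Rm[:,1]
    P=lambda v:(1000*cz.T@(v-[p[0],p[1],0])).round(1)
    print("t",s["time_s"],"tip",P(t),"tcp",P(s["tcp_pos"]),"F",(cz.T@s["force"]).round(1),"w",round(s["gripper_width"],3),"q",s["q"].round(2))
    return s,Rm
def Rt(phi):
    y0=np.column_stack([[0,1,0],[0,0,-1],[-1,0,0]]).astype(float)
    return cz@y0@R.from_euler("x",-phi,degrees=True).as_matrix()
if __name__=="__main__":
    s,R0=status()
    if len(sys.argv)>1:
        x,y,z,phi,n,w=map(float,sys.argv[1:7]); n=int(n)
        R1=Rt(phi); tip=cz@np.array([x,y,z])/1000+[p[0],p[1],0]; T1=tip-.073*R1[:,1]; T0=s["tcp_pos"]
        rv=R.from_matrix(R0.T@R1).as_rotvec(degrees=True)/n; d=(T1-T0)/n
        print("deg/row",np.linalg.norm(rv).round(2),"mm/row",1000*np.linalg.norm(d)); C=R0
        print("[" + ",".join(str([round(float(v),1) for v in [*(1000*C.T@d),*rv]]+[w]) if not globals().update(C=C) else "" for C in [R0@R.from_rotvec(rv*i,degrees=True).as_matrix() for i in range(n)])+"]")
E
python3 plan.py -150 0 190 55 10 0
```

```text
t 0.6 tip [-339.6  441.5  231. ] tcp [-339.6  441.4  304. ] F [-0.9  0.7  0.1] w 0.085 q [0.99 0.31 0.05 1.3  0.   1.43]
deg/row 6.32 mm/row 46.57589071058082
[[-30.3, 7.2, -34.7, -5.3, -3.0, -1.6, 0.0],[-32.2, 9.5, -32.2, -5.3, -3.0, -1.6, 0.0],[-34.1, 11.5, -29.5, -5.3, -3.0, -1.6, 0.0],[-35.9, 13.1, -26.6, -5.3, -3.0, -1.6, 0.0],[-37.6, 14.5, -23.3, -5.3, -3.0, -1.6, 0.0],[-39.2, 15.4, -19.9, -5.3, -3.0, -1.6, 0.0],[-40.5, 16.0, -16.4, -5.3, -3.0, -1.6, 0.0],[-41.7, 16.3, -12.7, -5.3, -3.0, -1.6, 0.0],[-42.7, 16.2, -9.0, -5.3, -3.0, -1.6, 0.0],[-43.6, 15.6, -5.3, -5.3, -3.0, -1.6, 0.0]]
```

Emit:
play_rows(plan=[[-30,7,-35,-5.3,-3,-1.6,0],[-32,9.5,-32,-5.3,-3,-1.6,0],[-34,11.5,-29.5,-5.3,-3,-1.6,0],[-36,13,-26.5,-5.3,-3,-1.6,0],[-37.5,14.5,-23,-5.3,-3,-1.6,0]])

```text
time_s: 1.1
tcp_pos: [0.3377, 0.3091, 0.2677]
ee_rot: [0.636, 0.571, -0.313, -0.413]
force: [0.9, 1.6, -0.1]
gripper_width: 0.0123
```

Emit:
play_rows(plan=[[-39,15.5,-20,-5.3,-3,-1.6,0],[-40.5,16,-16.5,-5.3,-3,-1.6,0],[-41.5,16,-13,-5.3,-3,-1.6,0],[-42.5,16,-9,-5.3,-3,-1.6,0],[-43.5,15.5,-5,-5.3,-3,-1.6,0]])

```text
time_s: 1.6
tcp_pos: [0.4601, 0.1113, 0.2806]
ee_rot: [0.623, 0.711, -0.246, -0.216]
force: [0.6, 1.6, -0.8]
gripper_width: 0.0003
```

```bash
python3 plan.py -150 0 160 55 2 0; python3 - <<'E'
from h import *
a=imaging.grab_frame("wrist"); b=imaging.grab_frame("side")[60:220,150:350]
c=np.hstack([cv2.resize(a,(400,300)),cv2.resize(b,(400,300),interpolation=cv2.INTER_CUBIC)]);save("w1",c)
E
```

```text
t 1.6 tip [-120.7    8.7  235.4] tcp [-178.     8.4  280.6] F [ 0.8  1.5 -0.8] w 0.0 q [ 0.03 -0.36 -1.03 -0.    0.08 -0.06]
deg/row 1.61 mm/row 42.65450624335033
[[-4.2, 11.9, 40.8, -1.6, 0.0, 0.1, 0.0],[-4.2, 10.7, 41.1, -1.6, 0.0, 0.1, 0.0]]
```

View pics/w1.png

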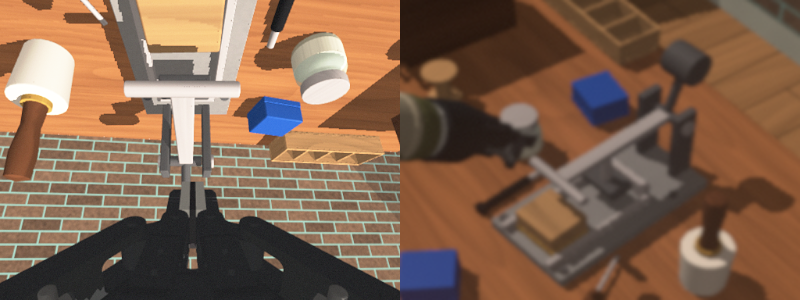

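The wrist view shows the crossbar (125–240, 88), beam and pale block (180,25) in line with the closed fingers. The side view agrees. The elbow is at its limit, so I'll use a steeper tool (φ=40°) to stay in range.

```bash
python3 plan.py -117 0 124 40 4 0
```

```text
t 1.7 tip [-1.186e+02  2.000e-01  2.360e+02] tcp [-175.9    1.   281.2] F [ 0.1  0.7 -0.3] w -0.0 q [ 0.01 -0.35 -1.02 -0.    0.08 -0.06]
deg/row 2.95 mm/row 25.48725571392025
[[-0.3, 18.0, 18.0, 2.9, -0.2, -0.1, 0.0],[-0.3, 18.9, 17.1, 2.9, -0.2, -0.1, 0.0],[-0.2, 19.8, 16.1, 2.9, -0.2, -0.1, 0.0],[-0.3, 20.6, 15.0, 2.9, -0.2, -0.1, 0.0]]
```

Emit:
play_rows(plan=[[0,18,18,2.9,0,0,0],[0,19,17,2.9,0,0,0],[0,20,16,2.9,0,0,0],[0,20.5,15,2.9,0,0,0],[0,0,0,0,0,0,0]])

```text
time_s: 2.2
tcp_pos: [0.4685, 0.1144, 0.1725]
ee_rot: [0.596, 0.679, -0.321, -0.285]
force: [-0.9, 0.6, -0.6]
gripper_width: -0.0003
```

```bash
python3 plan.py -84 0 95 40 3 0; python3 - <<'E'
from h import *
a=imaging.grab_frame("wrist"); b=imaging.grab_frame("side")[78:214,182:322]
c=np.hstack([cv2.resize(a,(400,300)),cv2.resize(b,(400,388),interpolation=cv2.INTER_CUBIC)[:300]]);save("w2",c)
E
```

```text
t 2.2 tip [-123.2   10.7  115.9] tcp [-169.3   10.5  172.5] F [-0.8  0.7 -0.6] w -0.0 q [ 0.05 -0.1  -1.02 -0.03  0.05 -0.06]
deg/row 0.29 mm/row 15.078057626500328
[[-3.5, 13.6, -5.4, -0.3, -0.1, 0.1, 0.0],[-3.5, 13.7, -5.3, -0.3, -0.1, 0.1, 0.0],[-3.5, 13.7, -5.2, -0.3, -0.1, 0.1, 0.0]]
```

View pics/w2.png

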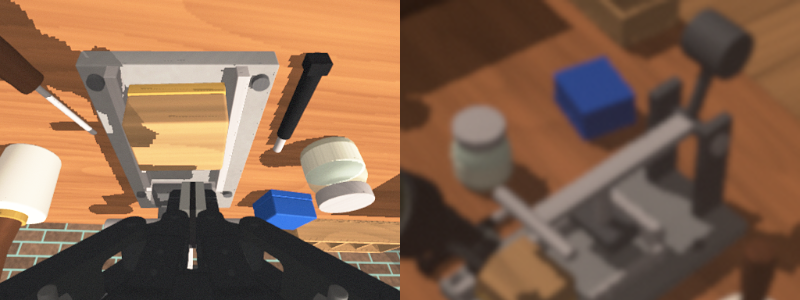

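The wrist view shows the block under the fingertips and the plate's mouth corners near (78,52) and (280,52). The side view shows the fingertips just behind the bar. I'll hold the press pose against the mouth corners.

```bash
python3 - <<'E'
from plan import *
W=lambda P:cz@np.array(P)/1000+[p[0],p[1],0]
for uv,z in [((77,53),.02),((278,52),.02),((127,85),.065),((225,85),.065),((222,170),.065),((139,170),.065)]:
    q=cz.T@(unproj("wrist",np.array(uv)*1.28,z)-[p[0],p[1],0]); print((q*1000).round())
E
python3 plan.py -84 0 95 40 3 0
```

```text
[-156.  -74.   20.]
[-157.   77.   20.]
[-165.  -28.   65.]
[-165.   33.   65.]
[-57.  42.  65.]
[-58. -40.  65.]
t 2.3 tip [-121.8   10.8  119. ] tcp [-168.3   10.5  175.3] F [-0.1  0.2  0.3] w 0.0 q [ 0.05 -0.1  -1.02 -0.03  0.05 -0.06]
deg/row 0.18 mm/row 15.276159779677622
[[-3.5, 14.2, -4.4, -0.2, -0.1, 0.1, 0.0],[-3.5, 14.2, -4.4, -0.2, -0.1, 0.1, 0.0],[-3.5, 14.2, -4.3, -0.2, -0.1, 0.1, 0.0]]
```

Emit:
play_rows(plan=[[-4,14,-4,0,0,0,0],[-4,14,-4,0,0,0,0],[-3,14,-4,0,0,0,0],[0,0,0,0,0,0,0]])

```text
time_s: 2.7
tcp_pos: [0.5082, 0.108, 0.1521]
ee_rot: [0.598, 0.68, -0.317, -0.282]
force: [0.4, -0.5, 0.2]
gripper_width: -0.0003
```

```bash
python3 plan.py -64 0 165 40 4 0
```

```text
t 2.7 tip [-84.1  -0.7  96. ] tcp [-130.7   -0.9  152.1] F [ 0.3 -0.6  0.2] w -0.0 q [ 0.02  0.02 -0.99 -0.13  0.07 -0.08]
deg/row 0.09 mm/row 17.907934024201698
[[0.3, -10.1, -14.8, -0.1, -0.0, 0.0, 0.0],[0.3, -10.0, -14.8, -0.1, -0.0, 0.0, 0.0],[0.3, -10.0, -14.8, -0.1, -0.0, 0.0, 0.0],[0.3, -10.0, -14.8, -0.1, -0.0, 0.0, 0.0]]
```

Emit:
play_rows(plan=[[0,-9,-11,0,0,0,0],[0,-9,-11,0,0,0,0],[0,-9,-11,0,0,0,0],[0,-9,-11,0,0,0,0],[0,-9,-11,0,0,0,0]])

```text
time_s: 3.2
tcp_pos: [0.5177, 0.1097, 0.2202]
ee_rot: [0.596, 0.679, -0.32, -0.284]
force: [-2.7, 0.7, -0.5]
gripper_width: 0.0001
```

```bash
python3 plan.py -46 0 214 40 4 0; python3 - <<'E'
from h import *
b=imaging.grab_frame("side")[50:214,172:332]; save("s3",cv2.resize(b,(560,574),interpolation=cv2.INTER_CUBIC))
E
```

```text
t 3.2 tip [-7.480e+01 -1.000e-01  1.638e+02] tcp [-121.1   -0.4  220.2] F [-2.6  1.  -0.5] w 0.0 q [ 0.03 -0.09 -0.86  0.12  0.07 -0.07]
deg/row 0.17 mm/row 14.28590830715574
[[0.2, -5.1, -13.3, -0.2, -0.0, 0.1, 0.0],[0.2, -5.1, -13.3, -0.2, -0.0, 0.1, 0.0],[0.1, -5.1, -13.4, -0.2, -0.0, 0.1, 0.0],[0.1, -5.0, -13.4, -0.2, -0.0, 0.1, 0.0]]
```

View pics/s3.png

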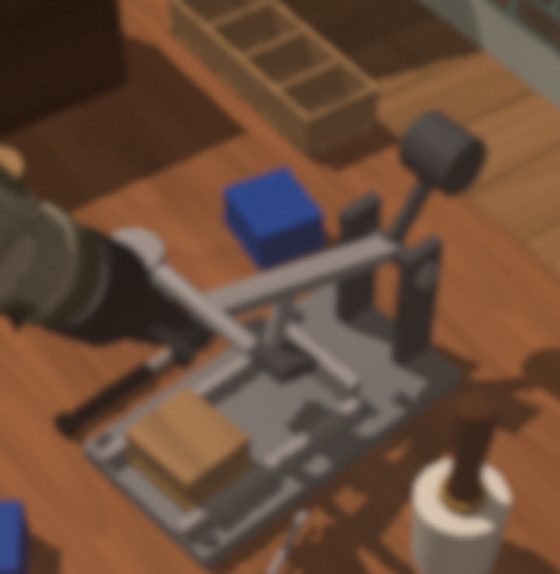

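The side view shows the bar (205,305) riding on the fingertips with the arm partly raised. The block has not moved. I'll keep following the bar's arc.

Emit:
play_rows(plan=[[0,-7.5,-14,0,0,0,0],[0,-7.5,-14,0,0,0,0],[0,-7,-15,0,0,0,0],[0,-6,-15,0,0,0,0],[0,-6,-15,0,0,0,0]])

```text
time_s: 3.75
tcp_pos: [0.5545, 0.1138, 0.295]
ee_rot: [0.597, 0.68, -0.318, -0.282]
force: [0.0, -0.7, 0.2]
gripper_width: 0.0001
```

Emit:
play_rows(plan=[[0,-4,-14,0,0,0,0],[0,-4,-14,0,0,0,0],[0,0,0,0,0,0,0],[0,0,0,0,0,0,0]])

```text
time_s: 4.15
tcp_pos: [0.5707, 0.1156, 0.3177]
ee_rot: [0.597, 0.68, -0.318, -0.283]
force: [-0.2, 0.4, -0.5]
gripper_width: -0.0003
```

```bash
python3 plan.py; python3 - <<'E'
from h import *
b=imaging.grab_frame("side")[30:214,152:332]; c=imaging.grab_frame("scene")[130:290,200:360]
save("s4",np.hstack([cv2.resize(x,(400,400),interpolation=cv2.INTER_CUBIC) for x in(b,c)]))
E
```

```text
t 4.15 tip [-21.2  -1.1 261.5] tcp [-67.7  -1.3 317.7] F [-0.2  0.4 -0.5] w -0.0 q [ 0.04 -0.09 -0.59  0.38  0.06 -0.07]
```

View pics/s4.png

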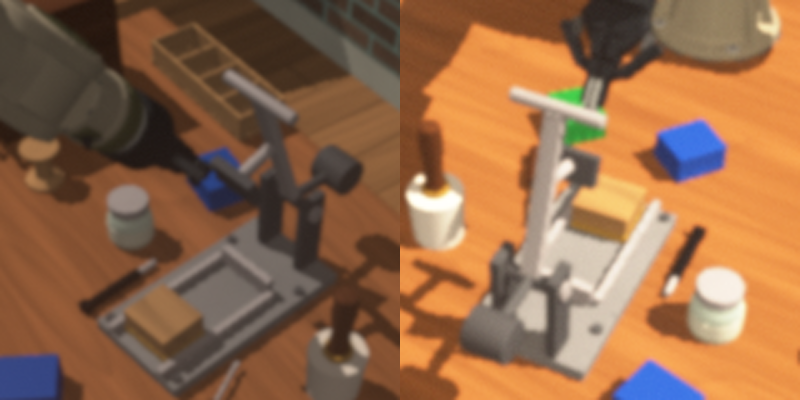

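The arm stands fully up on its own: in the side view the bar is at (260,95) and the drum is over the back, with no force at the wrist. The block is unmoved. Next I'll back away and come down behind the block.

```bash
python3 plan.py -172 1 190 25 5 25
```

```text
t 4.25 tip [-21.9  -1.1 260. ] tcp [-68.3  -1.3 316.3] F [-0.7  1.1 -0.3] w 0.0 q [ 0.04 -0.09 -0.59  0.38  0.06 -0.07]
deg/row 2.9 mm/row 29.4814761258983
[[0.4, -7.8, 28.4, 2.9, -0.0, 0.0, 25.0],[0.4, -6.4, 28.8, 2.9, -0.0, 0.0, 25.0],[0.4, -4.9, 29.1, 2.9, -0.0, 0.0, 25.0],[0.4, -3.4, 29.3, 2.9, -0.0, 0.0, 25.0],[0.5, -2.0, 29.4, 2.9, -0.0, 0.0, 25.0]]
```

Emit:
play_rows(plan=[[0,-8,28,2.9,0,0,0],[0,-6,29,2.9,0,0,0],[0.5,-5,29,2.9,0,0,25],[0.5,-3,29,2.9,0,0,25],[0.5,-2,29,2.9,0,0,25]])

```text
time_s: 4.75
tcp_pos: [0.4367, 0.1002, 0.2556]
ee_rot: [0.556, 0.633, -0.403, -0.357]
force: [-0.6, -0.3, 0.4]
gripper_width: 0.0251
```

```bash
python3 plan.py -172 1 36 25 5 25
```

```text
t 4.75 tip [-171.9    0.7  189.4] tcp [-202.6    0.4  255.6] F [-0.7 -0.2  0.4] w 0.025 q [ 0.02 -0.19 -0.71  0.63  0.05 -0.09]
deg/row 0.06 mm/row 30.692448693374548
[[-0.0, 27.8, 13.0, -0.0, -0.0, 0.0, 25.0],[0.0, 27.8, 13.0, -0.0, -0.0, 0.0, 25.0],[0.0, 27.8, 13.0, -0.0, -0.0, 0.0, 25.0],[0.1, 27.8, 13.0, -0.0, -0.0, 0.0, 25.0],[0.1, 27.8, 13.0, -0.0, -0.0, 0.0, 25.0]]
```

Emit:
play_rows(plan=[[0,28,13,0,0,0,25],[0,28,13,0,0,0,25],[0,28,13,0,0,0,25],[0,28,13,0,0,0,25],[0,27,13,0,0,0,25]])

```text
time_s: 5.25
tcp_pos: [0.4376, 0.101, 0.1021]
ee_rot: [0.557, 0.634, -0.402, -0.356]
force: [0.5, 0.5, 0.2]
gripper_width: 0.025
```

```bash
python3 plan.py -145 0 36 25 2 25;python3 - <<'E'
from h import *
a=imaging.grab_frame("wrist"); b=imaging.grab_frame("side")[78:224,182:322]
save("w5",np.hstack([cv2.resize(x,(400,400),interpolation=cv2.INTER_CUBIC) for x in(a,b)]))
E
```

```text
t 5.25 tip [-170.7    1.3   35.9] tcp [-201.6    1.   102.1] F [0.5 0.4 0.2] w 0.025 q [ 0.02  0.04 -0.97  0.13  0.05 -0.09]
deg/row 0.13 mm/row 12.900249176633581
[[-0.5, 5.4, -11.7, 0.0, -0.1, 0.1, 25.0],[-0.5, 5.4, -11.7, 0.0, -0.1, 0.1, 25.0]]
```

View pics/w5.png

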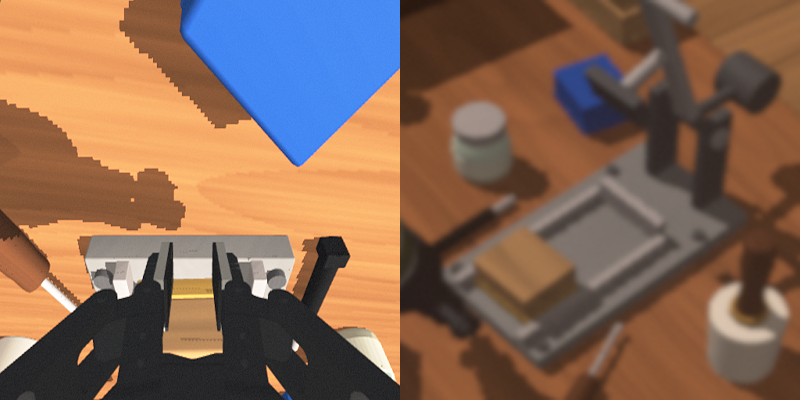

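The wrist view shows both fingers between the rails, just behind the block's near face (195,290). The blue look-alike is clear behind. I'll push along the channel.

Emit:
play_rows(plan=[[-0.3,6,-12.7,0,0,0,25],[-0.3,6,-12.7,0,0,0,25],[-0.3,6,-12.7,0,0,0,25],[0,6,-12.7,0,0,0,25],[0,6,-12.7,0,0,0,25]])

```text
time_s: 5.85
tcp_pos: [0.5105, 0.1092, 0.1043]
ee_rot: [0.557, 0.634, -0.401, -0.356]
force: [-5.2, -1.3, 3.1]
gripper_width: 0.025
```

```bash
python3 plan.py -50 0 36 25 4 25
```

```text
t 5.85 tip [-97.3   0.2  38.2] tcp [-1.283e+02 -1.000e-01  1.043e+02] F [-5.3 -0.6  3.1] w 0.025 q [ 0.04  0.16 -0.81  0.16  0.04 -0.08]
deg/row 0.07 mm/row 11.883134110194334
[[0.0, 5.5, -10.5, 0.0, -0.0, 0.1, 25.0],[0.0, 5.5, -10.5, 0.0, -0.0, 0.1, 25.0],[0.0, 5.5, -10.5, 0.0, -0.0, 0.1, 25.0],[0.0, 5.5, -10.5, 0.0, -0.0, 0.1, 25.0]]
```

Emit:
play_rows(plan=[[0,5.5,-10.5,0,0,0,25],[0,5.5,-10.5,0,0,0,25],[0,5.5,-10.5,0,0,0,25],[0,5,-10.5,0,0,0,25],[0,0,0,0,0,0,25]])

```text
time_s: 6.35
tcp_pos: [0.5582, 0.1151, 0.1025]
ee_rot: [0.557, 0.635, -0.401, -0.355]
force: [-0.9, 0.2, 0.0]
gripper_width: 0.025
```

Emit:
play_rows(plan=[[0,2,-4,0,0,0,25],[0,2,-4,0,0,0,25],[0,0,0,0,0,0,25]])

```text
time_s: 6.65
tcp_pos: [0.5643, 0.1161, 0.1012]
ee_rot: [0.557, 0.634, -0.402, -0.356]
force: [0.2, 0.0, 0.1]
gripper_width: 0.0252
```

```bash
python3 plan.py -30 0 36 25 4 25
```

```text
t 6.65 tip [-43.1   0.3  35.1] tcp [-74.   -0.  101.2] F [ 0.2 -0.   0.1] w 0.025 q [ 0.05  0.25 -0.69  0.19  0.04 -0.07]
deg/row 0.07 mm/row 3.3067592018925884
[[0.0, 1.2, -3.1, 0.0, -0.0, 0.1, 25.0],[0.0, 1.2, -3.1, 0.0, -0.0, 0.1, 25.0],[0.0, 1.2, -3.1, 0.0, -0.0, 0.1, 25.0],[0.0, 1.2, -3.1, 0.0, -0.0, 0.1, 25.0]]
```

Emit:
play_rows(plan=[[0,1.3,-3,0,0,0,25],[0,1.3,-3,0,0,0,25],[0,0,0,0,0,0,25]])

```text
time_s: 6.95
tcp_pos: [0.5709, 0.1169, 0.1015]
ee_rot: [0.557, 0.634, -0.402, -0.356]
force: [-0.5, 0.1, -0.7]
gripper_width: 0.0251
```

Emit:
play_rows(plan=[[0,1.3,-3,0,0,0,25],[0,0,0,0,0,0,25]])

```text
time_s: 7.15
tcp_pos: [0.5739, 0.1174, 0.1015]
ee_rot: [0.556, 0.634, -0.402, -0.356]
force: [-2.2, 0.2, -0.5]
gripper_width: 0.0248
```

```bash
python3 plan.py;python3 - <<'E'
from h import *
a=imaging.grab_frame("scene")[190:280,220:320]; b=imaging.grab_frame("side")[90:210,192:312]
save("w6",np.hstack([cv2.resize(x,(400,400),interpolation=cv2.INTER_CUBIC) for x in(a,b)]))
E
```

```text
t 7.15 tip [-33.5   0.4  35.4] tcp [-6.440e+01  1.000e-01  1.015e+02] F [-2.2  0.4 -0.5] w 0.025 q [ 0.05  0.27 -0.67  0.19  0.04 -0.07]
```

View pics/w6.png

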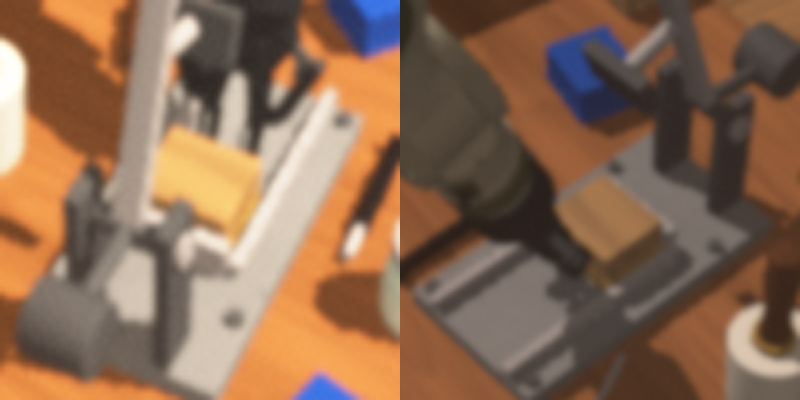

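The block is at or near the stop: side view (610,220), with the fingers on its rear face. I'll press gently until the force shows it is seated.

Emit:
play_rows(plan=[[0,1.3,-3,0,0,0,25],[0,0,0,0,0,0,25]])

```text
time_s: 7.45
tcp_pos: [0.5745, 0.1176, 0.1005]
ee_rot: [0.556, 0.633, -0.403, -0.358]
force: [-11.7, -2.0, 5.8]
gripper_width: 0.0249
```

Emit:
play_rows(plan=[[0,1.3,-3,0,0,0,25],[0,0,0,0,0,0,25]])

```text
time_s: 7.65
tcp_pos: [0.575, 0.1177, 0.0992]
ee_rot: [0.555, 0.632, -0.405, -0.359]
force: [-20.8, -3.6, 11.3]
gripper_width: 0.0252
```

The tool has stalled with the force rising to about 21 N, so the block is seated. Backing off.

Emit:
play_rows(plan=[[0,-2.5,6,0,0,0,25],[0,-5,10,0,0,0,25],[0,-9,18,0,0,0,25],[0,-12,20,0,0,0,25],[0,-15,20,0,0,0,25]])

```text
time_s: 8.15
tcp_pos: [0.4956, 0.1071, 0.1105]
ee_rot: [0.557, 0.634, -0.401, -0.355]
force: [0.4, 0.1, -0.4]
gripper_width: 0.0249
```

Emit:
play_rows(plan=[[0,-30,10,0,0,0,25],[0,-30,5,0,0,0,25],[0,-30,0,0,0,0,25],[0,0,0,0,0,0,25],[0,0,0,0,0,0,25]])

```text
time_s: 8.65
tcp_pos: [0.4455, 0.1004, 0.1867]
ee_rot: [0.558, 0.635, -0.4, -0.355]
force: [0.4, 1.3, -0.5]
gripper_width: 0.0252
```

```bash
python3 plan.py;python3 - <<'E'
from h import *
a=imaging.grab_frame("scene")[190:280,220:320]; b=imaging.grab_frame("side")[70:210,182:322]
save("w7",np.hstack([cv2.resize(x,(400,400),interpolation=cv2.INTER_CUBIC) for x in(a,b)]))
E
```

```text
t 8.65 tip [-162.6   -0.3  120.7] tcp [-193.9   -0.5  186.7] F [ 0.6  1.3 -0.5] w 0.025 q [ 0.02 -0.1  -0.83  0.41  0.05 -0.09]
```

View pics/w7.png

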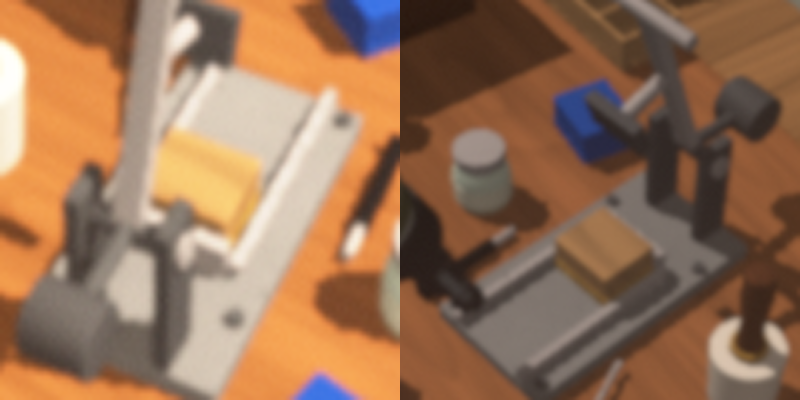

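```bash
python3 - <<'E'
from plan import *
q=[1000*cz.T@(unproj("side",uv,.065)-[p[0],p[1],0]) for uv in [(237.3,154.7),(253.8,168),(271.3,155),(254.5,142.5)]]
print(np.round(q),np.mean(q,0).round())
E
```

```text
[[-26.  30.  65.]
 [-25. -41.  65.]
 [ 47. -39.  65.]
 [ 45.  31.  65.]] [10. -5. 65.]
```

The block's centre measures x = +10 mm, with its far face at 45–47 mm, so it is home and square.

```bash
python3 -c "
from cell import arm
print(arm.job_done())"
```

```text
the job is handed in; nothing more can be done
None
```

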